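Show the green-capped vial in the reagent drawer

TASK

Show your colleague which reagent is next: with your fingertips gently draw the ajar drawer of the white reagent box fully open, then point straight down at the green-capped vial, holding the fingertips centred one to three centimetres above its cap for at least two seconds. Then push the drawer fully shut again, to keep the light off the reagents. Grip and lift nothing, never touch a vial, and leave the things round the box where they stand.

Things in the scene. Friction and masses are not known exactly. Their poses are not given: they have to be found in the camera images.
- reagent_box: White reagent box, fixed to the table. Casing 110 deep (x) x 185 wide (y) x 75 mm high; two low ribs on its top reach 83 mm. Origin: centre of the underside, on the table; z up; its -x axis points out of the front, where its one drawer comes out. Casing's front face at x = -51 mm, back at +59 mm. Turned up to about 0.3 rad either way from facing the robot.
- reagent_box_drawer (a joint): How far the drawer is drawn out along the box's -x axis, m: 0 = fully shut (panel flush with the casing), 0.075 = fully open (end stop). Light and smooth (0.5 N friction); stays where it is left. At the start it stands ajar by 45 mm, the vials still under the casing's top.
- drawer_edge (a point): Middle of the top edge of the drawer's front panel, 70 mm above the table; moves with the drawer, axes parallel to the box's. The panel is an upright plate 3 mm thick, 174 mm wide, its lower edge 6 mm above the table; this point is at mid-thickness. On its outside, 23 mm below this point, a level lip 50 mm wide and 4 mm thick stands out 10 mm.
- drawer_gap (a point): Point level with drawer_edge and 19 mm behind it (towards box +x), moves with the drawer: over the free strip inside the drawer, which is about 43 mm deep from the panel's back to the vials (41 mm of it stands out of the casing at the start) and the drawer's full width. A fingertip put down here goes behind the panel; drawer floor 8 mm above the table.
- green_vial_cap (a point): Centre of the top of the cap of a vial: a bright green screw cap on a tan (cream) body - the vial to point at. Vial 20 mm across, 56 mm tall, in one of four wells of a grey insert in the drawer; this point is 64 mm above the table. The wells lie in a row across the drawer, 34 mm apart, 55 mm behind drawer_edge; any vial may be in any well; they move with the drawer.
- green_vial: The whole green vial. Origin: centre of its underside, z up along it. Stands loose in its well, 18 g.
- grey_vial_cap (a point): Centre of the top of the cap of a vial: a light grey screw cap on a white body. Vial 20 mm across, 56 mm tall, in one of four wells of a grey insert in the drawer; this point is 64 mm above the table. The wells lie in a row across the drawer, 34 mm apart, 55 mm behind drawer_edge; any vial may be in any well; they move with the drawer.
- grey_vial: The whole grey vial. Origin: centre of its underside, z up along it. Stands loose in its well, 18 g.
- tan_vial_cap (a point): Centre of the top of the cap of a vial: a black screw cap on a tan (cream) body. Vial 20 mm across, 56 mm tall, in one of four wells of a grey insert in the drawer; this point is 64 mm above the table. The wells lie in a row across the drawer, 34 mm apart, 55 mm behind drawer_edge; any vial may be in any well; they move with the drawer.
- tan_vial: The whole tan vial. Origin: centre of its underside, z up along it. Stands loose in its well, 18 g.
- white_vial_cap (a point): Centre of the top of the cap of a vial: a black screw cap on a white body. Vial 20 mm across, 56 mm tall, in one of four wells of a grey insert in the drawer; this point is 64 mm above the table. The wells lie in a row across the drawer, 34 mm apart, 55 mm behind drawer_edge; any vial may be in any well; they move with the drawer.
- white_vial: The whole white vial. Origin: centre of its underside, z up along it. Stands loose in its well, 18 g.
- ph_meter: Bystander: pocket pH meter, grey, 35 x 60 x 34 mm high, standing to the right of the box; origin at the centre of its underside. Loose.
- clear_pot: Bystander: small clear pot with lid, 45 mm across, 67 mm tall, to the left of the box; origin at the centre of its underside. Loose.
- thermos: Bystander: steel vacuum flask, 69 mm across, 223 mm tall, to the left of the box and farther back; origin at the centre of its underside. Loose.
- measuring_jug: Bystander: small lilac pouring jug, 70 x 119 x 126 mm high, to the left of the box, beyond the clear pot; origin near the centre of its underside. Loose.

How it is judged:
By the outcome, as a careful person would: the job done as asked, in the order asked, and still so for the second after the job is handed in, with the robot touching nothing.
It also fails if it takes over 51 s, if anything falls off the work surface, if the arm or the gripper's body presses on something with over 40 N, if the wrist force passes 120 N, or if a joint passes its speed limit or range.

ROBOT

A 6-joint arm with a two-finger parallel gripper is mounted at the origin on a cart in front of the work surface, level with it; the furniture and walls round the work are solid. World frame = base frame: x ahead of the robot, y to its left, z up, the work surface at z = 0. Lengths are in mm, angles in rad, forces in N, time in s.
With the tool pointing down it reaches from about 350 to 975 mm from the base axis. Payload 7.1 kg.
Tool frame: the origin (TCP) lies between the finger pads; the fingertips stand 8 mm ahead of it and the grasp point (between the pads) lies 11 mm behind it (ctrl.tips_ahead is the distance from the TCP to the fingertips, in mm); y points along the fingers, z is the direction in which the jaws open and shut, and the axes are right-handed (so a half turn about y gives the same grasp; the last joint's range is limited). The gripper opens to 88 mm and grips with 3 to 60 N. Pads are 20 mm wide; open, the fingers measure 115 mm over their backs; the gripper's body (75 mm by 178 mm) begins 61 mm behind the grasp point.
Start: joints at [-1.176, 0.423, 1.63, -0, 1.089, -0.019], TCP at [251.322, -572.225, 230.675] pointing down, gripper open.
Joint ranges: [-3, 3], [-0.9, 2.11], [0.09, 2.58], [-1.31, 4.45], [0.11, 2.69], [-2.54, 2.54]. Speed limits (rad/s): [2.39, 2.39, 3.01, 3.14, 3.14, 3.14].

INTERFACE

Orientations are given as a rotation vector (axis times angle).
In Python, from workcell import ctrl gives the robot as it stands.
- The arm moves only by the shell command python3 -m creep 'ROWS'. ROWS is JSON, a list of rows, each an object of numbers: "tx", "ty", "tz": the shift along the world's x, y, z in mm; "rx", "ry", "rz": the turn, a rotation vector about the world's x, y, z in rad; "fingers": the closure in counts, from 0 (fully open) to 255 (shut). A call has 1 to 10 rows; each row is the pose to reach, as a shift and turn from the pose commanded when the call began; what a row does not reach only later rows make up. A row lasts 1/8 s, in which the tool goes at most 62.5 mm and 10.7 degrees, less where a joint would pass 70% of its speed; a pose out of reach is approached as far as the arm can. A call with a gripper value outside its range is refused whole. The fingers move at their own pace and stop on an object; the grip force is fixed at half the most. Time passes only in rows, so rows that repeat a pose let the fingers close. It gives the time, the measured TCP pose, the force and the opening at its end, in the units of the state.
- ctrl.get_obs(): the state, without advancing time (a new reading comes with each control period).
- ctrl.get_image(name): name is "scene" or "top" or "wrist"; returns a dict with "pixels" (420x560x3 uint8, blue, green, red), "intrinsics" (3x3 intrinsics, pixels), "k1" (the pictures are not rectified: a ray, as slopes to the right and down, at radius r is drawn at 1 + k1 r^2 times it, then the intrinsics apply), "rvec" (rotation vector, rad) and "tvec" (3), from world to camera coordinates, as OpenCV has them. Camera axes: x right, y down, z forward; pixel columns grow to the right and rows downward; lengths in mm; the calibration is good to about 2 mm. A picture is of the moment at which its call begins. There is no depth.
- ctrl.close_job(): hands the job in, once; it reports no verdict.
The state is a dict: "t": time; "qpos": joint angles; "qvel": joint speeds; "joint_torque": joint torques, N m; "ee_pos": TCP position; "orientation": TCP orientation; "ft_force": force on the tool from outside, world axes, zero at the start; "moment": the same for the moment, N m; "width": finger opening in mm.
Only numpy, scipy, OpenCV 4.12 (cv2) and the standard library are available. Lean on these libraries where they do the work, as an engineer would, in place of code of your own. Each camera call takes 0.05 s, during which the arm holds its last target.

## Working session

There is one attempt and no reset: what is moved stays moved. The work goes in short steps, Python scripts to look and compute and a shell command to move; the robot and the scene stay as the last step left them, time stands still between calls to the robot, and variables do not carry over. Pictures are saved under pics/ and viewed, and the job is handed in when it is done.

```bash
ls; mkdir -p pics
cat > h.py <<'E'
import numpy as np, cv2
from workcell import ctrl
def snap(n,f):
    im=ctrl.get_image(n); cv2.imwrite('pics/'+f+'.png',im['pixels']); 
    np.savez('pics/'+f+'.npz',**{k:np.array(v) for k,v in im.items()}); return im
def load(f): return dict(np.load('pics/'+f+'.npz'))
def ray(im,u,v):
    K=np.array(im['intrinsics'],float);k1=float(im['k1'])
    # r_d = r(1+k1 r^2)
    p=cv2.undistortPoints(np.array([[[u,v]]],float),K,np.array([k1,0,0,0,0.]))[0,0]
    R=cv2.Rodrigues(np.array(im['rvec'],float).ravel())[0];t=np.array(im['tvec'],float).ravel()
    d=R.T@np.array([p[0],p[1],1]);return -R.T@t,d/np.linalg.norm(d)
def onz(im,u,v,z):
    c,d=ray(im,u,v);return c+d*(z-c[2])/d[2]
def proj(im,P):
    return cv2.projectPoints(np.array(P,float).reshape(-1,1,3),np.array(im['rvec'],float).ravel(),np.array(im['tvec'],float).ravel(),np.array(im['intrinsics'],float),np.array([float(im['k1']),0,0,0,0]))[0].reshape(-1,2)
E
python3 - <<'E'
from h import *
for n in('scene','top','wrist'):
    im=snap(n,n+'0')
o=ctrl.get_obs();print(o)
E
```

```text
pics
{'t': 0.15, 'qpos': array([-1.17599079e+00,  4.23668437e-01,  1.63046079e+00,  2.83233690e-06,
        1.08860111e+00, -1.90179980e-02]), 'qvel': array([ 0.00079567, -0.00208256, -0.00195945,  0.00049557,  0.00086186,
        0.0004727 ]), 'joint_torque': array([ 9.57106058e-04, -5.44983494e+01, -2.73920685e+01,  6.43965835e-02,
        2.03962350e-02, -6.49107596e-05]), 'ee_pos': array([ 251.18191231, -571.87120694,  230.0993939 ]), 'orientation': array([-0.41868364,  1.99465538, -1.9923778 ]), 'ft_force': array([ 0.49833923,  0.09633615, -0.03251648]), 'moment': array([-0.00748524, -0.03412015, -0.02529824]), 'width': 87.58359717226699}
```

View pics/scene0.png

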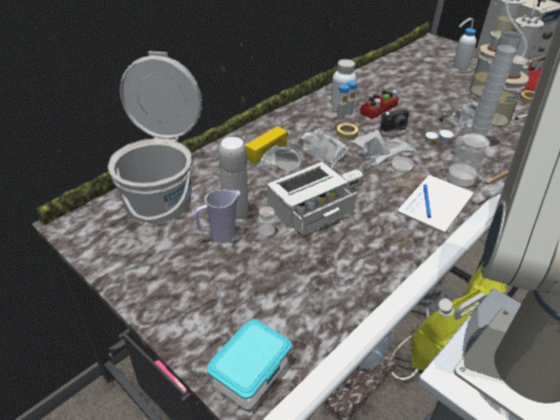

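View pics/top0.png

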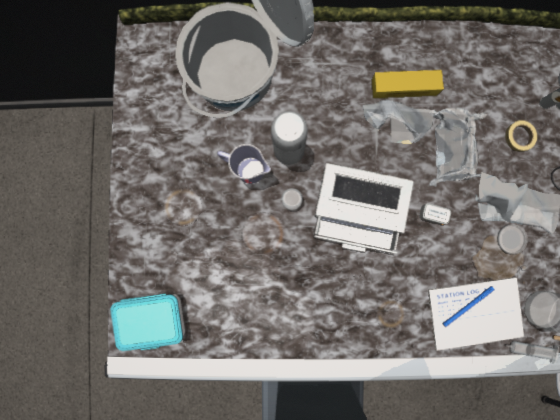

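View pics/wrist0.png

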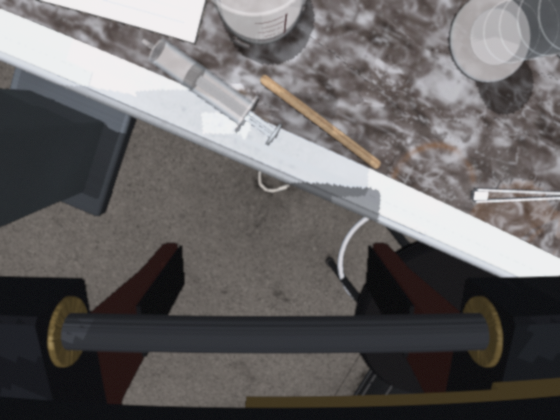

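The top view shows the box at about (365,208), with the drawer panel at the bottom near y≈245. The pot is at (291,199), the pH meter at (436,214), and the jug and thermos are up-left. I'll enlarge the box.

Run:
```python
from h import *
im=load('top0');c=im['pixels'][155:260,270:460];cv2.imwrite('pics/topz.png',cv2.resize(c,None,fx=4.2,fy=4.2,interpolation=cv2.INTER_CUBIC))
im=load('scene0');c=im['pixels'][150:245,190:370];cv2.imwrite('pics/scz.png',cv2.resize(c,None,fx=4.2,fy=4.2,interpolation=cv2.INTER_CUBIC))
```

```text
(no output)
```

View pics/topz.png

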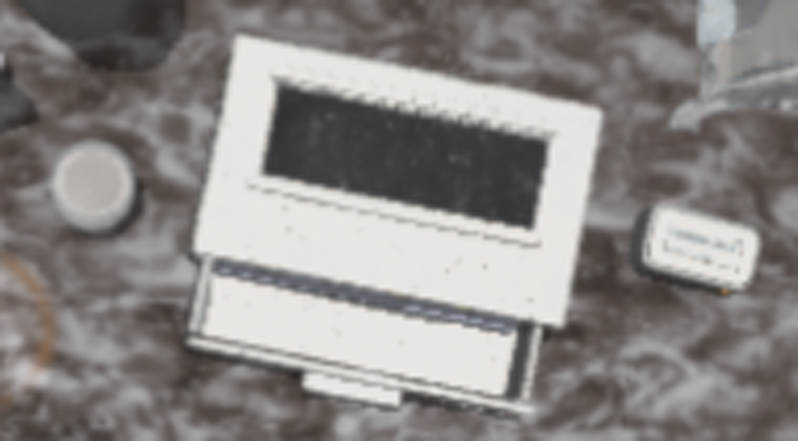

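View pics/scz.png

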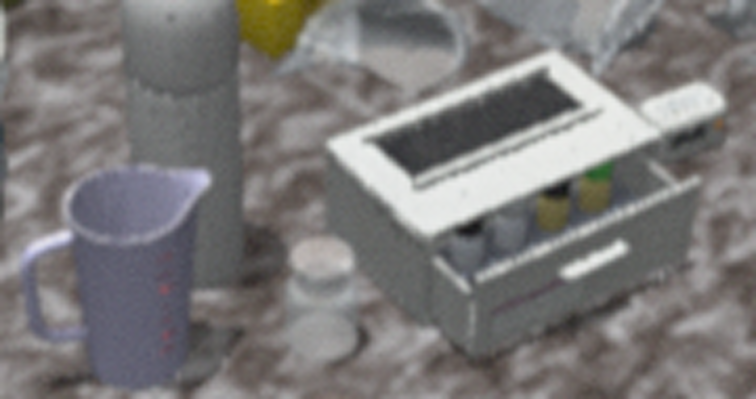

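Run:
```python
from h import *
im=load('top0')
f=lambda p,z: onz(im,(p[0]+.5)/4.2-.5+270,(p[1]+.5)/4.2-.5+155,z)
# refine: white mask contour of the casing
C=[f(p,75) for p in [(237,37),(602,110),(566,325),(195,253)]]
for c in C:print(c.round(1))
print([np.linalg.norm(C[i]-C[(i+1)%4]).round(1) for i in range(4)])
for a,b in((0,1),(3,2)):
    d=C[a]-C[b];print('yaw',np.arctan2(-d[0],d[1]))
for a,b in((0,3),(1,2)):
    d=C[a]-C[b];print('yaw',np.arctan2(d[1],d[0]))
L=f((188,343),70);R=f((531,410),70);print(L.round(1),R.round(1),np.linalg.norm(L-R))
print(onz(im,291,199,67).round(1),onz(im,436,214,34).round(1),onz(im,289,127,223).round(1),onz(im,249,163,126).round(1))
g=f((352,388),47);print('lip',g.round(1))
```

```text
[722.2   3.4  75. ]
[ 685.9 -178.1   75. ]
[ 579.3 -157.9   75. ]
[615.2  24.9  75. ]
[np.float64(185.1), np.float64(108.5), np.float64(186.3), np.float64(109.2)]
yaw -0.19784657989781354
yaw -0.1938375761678006
yaw -0.19824016468207212
yaw -0.187148327677038
[571.1  28.3  70. ] [ 537.6 -141.    70. ] 172.5908937474501
[648.8  76.4  67. ] [ 618.9 -237.9   34. ] [763.8  80.6 223. ] [715.  159.6 126. ]
lip [548.7 -55.4  47. ]
```

```bash
cat >> h.py <<'E'
from scipy.spatial.transform import Rotation as Rn
def want(yaw):
    # tool y down, tool z along +-box y
    out=[]
    for s in(1,-1):
        z=s*np.array([-np.sin(yaw),np.cos(yaw),0]);y=np.array([0,0,-1.]);x=np.cross(y,z)
        out.append(np.stack([x,y,z],1))
    return out
def status(yaw=-.195):
    o=ctrl.get_obs();R=Rn.from_rotvec(o['orientation']).as_matrix()
    print('t',o['t'].__round__(2),'tcp',o['ee_pos'].round(1),'F',o['ft_force'].round(2),'w',o['width'].round(1),'q',o['qpos'].round(2))
    for W in want(yaw): print('turn',Rn.from_matrix(W@R.T).as_rotvec().round(4))
E
python3 -c "
from h import *
status();print(Rn.from_rotvec(ctrl.get_obs()['orientation']).as_matrix().round(3))"
```

```text
Traceback (most recent call last):
  File "h.py", line 27, in status
    print('t',o['t'].__round__(2),'tcp',o['ee_pos'].round(1),'F',o['ft_force'].round(2),'w',o['width'].round(1),'q',o['qpos'].round(2))
                                                                                            ^^^^^^^^^^^^^^^^
AttributeError: 'float' object has no attribute 'round'
```

```bash
sed -i "s/o\['width'\].round(1)/round(o['width'],1)/" h.py
python3 -c "
from h import *
status();print(Rn.from_rotvec(ctrl.get_obs()['orientation']).as_matrix().round(3))"
```

```text
t 0.15 tcp [ 251.2 -571.9  230.1] F [ 0.5   0.1  -0.03] w 87.6 q [-1.18  0.42  1.63  0.    1.09 -0.02]
turn [ 1.0000e-04 -1.5000e-03  2.5328e+00]
turn [-1.200e-03 -1.000e-04 -6.088e-01]
[[-0.916 -0.     0.402]
 [-0.402  0.001 -0.916]
 [-0.    -1.    -0.001]]
```

```bash
python3 -m creep '[{"tx":40,"ty":60,"tz":10,"rz":-0.06,"fingers":255},{"tx":70,"ty":120,"tz":10,"rz":-0.12,"fingers":255},{"tx":100,"ty":180,"tz":10,"rz":-0.2,"fingers":255},{"tx":130,"ty":240,"tz":10,"rz":-0.28,"fingers":255},{"tx":150,"ty":300,"tz":10,"rz":-0.36,"fingers":255},{"tx":170,"ty":355,"tz":10,"rz":-0.44,"fingers":255},{"tx":185,"ty":410,"tz":10,"rz":-0.52,"fingers":255},{"tx":200,"ty":460,"tz":10,"rz":-0.57,"fingers":255},{"tx":210,"ty":495,"tz":10,"rz":-0.6,"fingers":255},{"tx":219,"ty":512,"tz":10,"rz":-0.609,"fingers":255}]'
python3 -c "
from h import *
snap('wrist','wrist1');snap('scene','scene1');status()"
```

```text
t 0.25 tcp [ 251.2 -572.   230.3] F [-0.48  0.35  0.18] w 88.0 q [-1.18  0.42  1.63  0.    1.09 -0.02]
turn [ 1.0000e-04 -8.0000e-04  2.5328e+00]
turn [-6.000e-04 -0.000e+00 -6.088e-01]schema error: expected keys tx, ty, tz, rx, ry, rz, fingers
```

View pics/wrist1.png

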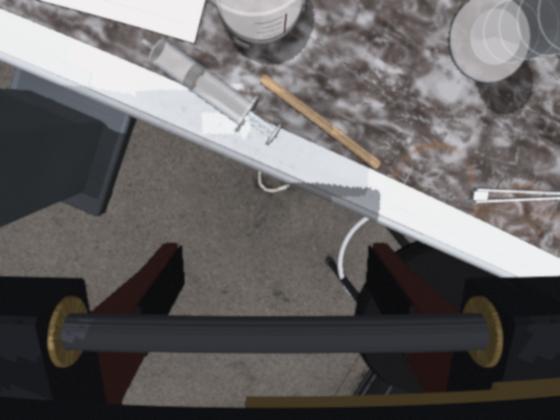

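All seven keys are needed in every row, so I'll send it again with them.

```bash
python3 -m creep '[{"tx":40,"ty":60,"tz":10,"rx":0,"ry":0,"rz":-0.06,"fingers":255},{"tx":70,"ty":120,"tz":10,"rx":0,"ry":0,"rz":-0.12,"fingers":255},{"tx":100,"ty":180,"tz":10,"rx":0,"ry":0,"rz":-0.2,"fingers":255},{"tx":130,"ty":240,"tz":10,"rx":0,"ry":0,"rz":-0.28,"fingers":255},{"tx":150,"ty":300,"tz":10,"rx":0,"ry":0,"rz":-0.36,"fingers":255},{"tx":170,"ty":355,"tz":10,"rx":0,"ry":0,"rz":-0.44,"fingers":255},{"tx":185,"ty":410,"tz":10,"rx":0,"ry":0,"rz":-0.52,"fingers":255},{"tx":200,"ty":460,"tz":10,"rx":0,"ry":0,"rz":-0.57,"fingers":255},{"tx":210,"ty":495,"tz":10,"rx":0,"ry":0,"rz":-0.6,"fingers":255},{"tx":219,"ty":512,"tz":10,"rx":0,"ry":0,"rz":-0.609,"fingers":255}]'
python3 -c "
from h import *
snap('wrist','wrist2');snap('scene','scene2');status()"
```

```text
t: 1.5
ee_pos: [470.5, -58.0, 240.8]
orientation: [-0.205, -2.12, 2.12]
ft_force: [-0.1, 0.9, 0.3]
width: 0.4
t 1.6 tcp [470.9 -58.7 240.8] F [ 0.42 -0.48  0.48] w 0.5 q [-0.15  0.19  1.94  0.    1.01  1.61]
turn [-8.000e-04 -2.000e-04  3.139e+00]
turn [-0.0001  0.0005 -0.0026]
```

View pics/wrist2.png

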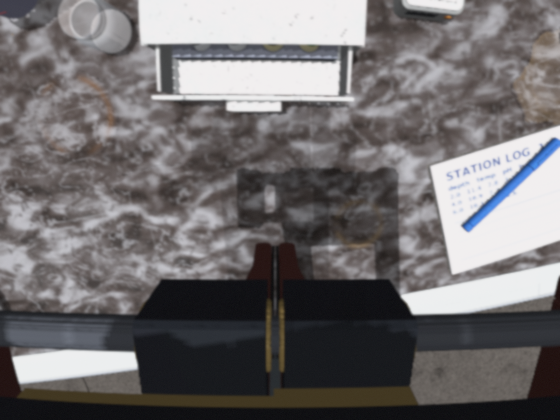

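The wrist view is square to the box. The panel's top edge runs from (152,97) to (354,99), the lip is at (253,106), and the vials sit under the casing edge near row 47. I'll cross-check the position with this view.

Run:
```python
from h import *
im=load('wrist2')
L=onz(im,152,97.5,70);R=onz(im,354,98.5,70);print(L.round(1),R.round(1),np.linalg.norm(L-R),((L+R)/2).round(1));d=L-R;print(np.arctan2(-d[0],d[1]))
L=onz(im,140,44.5,75);R=onz(im,366,45,75);print(L.round(1),R.round(1),np.linalg.norm(L-R),((L+R)/2).round(1));d=L-R;print(np.arctan2(-d[0],d[1]))
# where tips appear
print(proj(im,[470.9,-58.7,232.8]))
cv2.imwrite('pics/w2z.png',cv2.resize(im['pixels'][0:130,120:390],None,fx=2.9,fy=2.9,interpolation=cv2.INTER_CUBIC))
```

```text
[574.3  28.6  70. ] [ 539.4 -141.9   70. ] 174.03297956197716 [556.8 -56.6  70. ]
-0.201586018819877
[617.4  26.1  75. ] [ 580.2 -157.2   75. ] 186.99987326248134 [598.8 -65.6  75. ]
-0.20042848629458107
[[274.10013091 265.21001214]]
```

View pics/w2z.png

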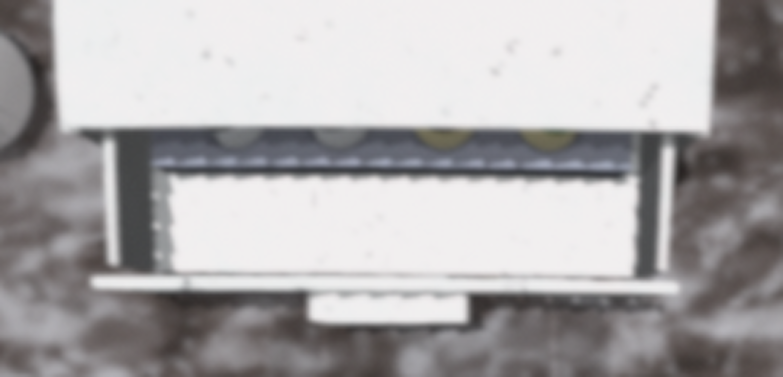

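```bash
python3 -m creep '[{"tx":35,"ty":-1,"tz":-25,"rx":0,"ry":0,"rz":-0.005,"fingers":255},{"tx":70,"ty":-2,"tz":-50,"rx":0,"ry":0,"rz":-0.005,"fingers":255},{"tx":103,"ty":-2,"tz":-80,"rx":0,"ry":0,"rz":-0.005,"fingers":255},{"tx":103,"ty":-2,"tz":-115,"rx":0,"ry":0,"rz":-0.005,"fingers":255},{"tx":103,"ty":-2,"tz":-140,"rx":0,"ry":0,"rz":-0.005,"fingers":255},{"tx":103,"ty":-2,"tz":-140,"rx":0,"ry":0,"rz":-0.005,"fingers":255}]'
python3 -c "
from h import *
w=snap('wrist','wrist3');snap('scene','scene3');t=snap('top','top3');status()
e=ctrl.get_obs()['ee_pos'];print(proj(t,e-[0,0,8]))
cv2.imwrite('pics/t3z.png',cv2.resize(t['pixels'][155:260,270:460],None,fx=4.2,fy=4.2,interpolation=cv2.INTER_CUBIC))
"
```

```text
t: 2.35
ee_pos: [571.5, -63.1, 98.8]
orientation: [-0.208, -2.114, 2.114]
ft_force: [0.5, 0.1, 0.3]
width: 0.4
t 2.5 tcp [573.9 -62.9 101.8] F [-0.17 -0.23 -0.1 ] w 0.8 q [-0.13  0.53  1.82 -0.    0.79  1.64]
turn [ 2.3000e-03 -4.0000e-04 -3.1359e+00]
turn [0.0002 0.0015 0.0057]
[[360.05363612 234.59814931]]
```

View pics/wrist3.png

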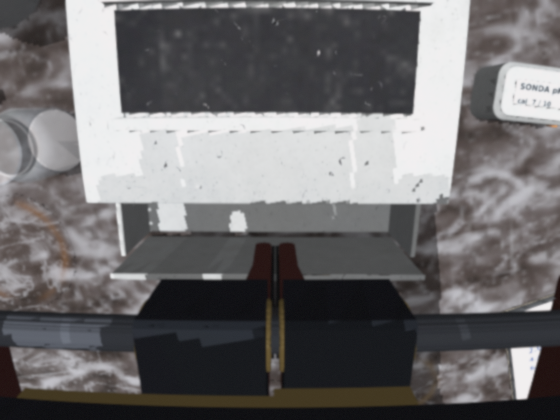

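View pics/scene3.png

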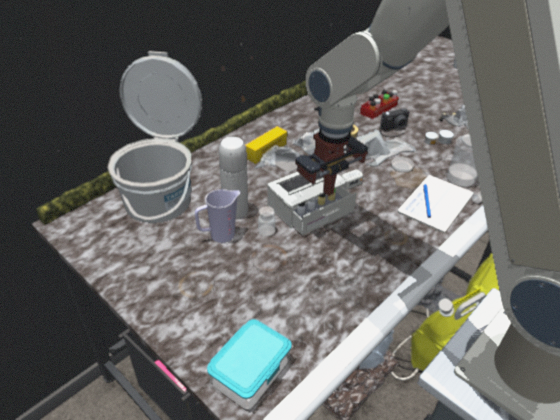

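Run:
```python
from h import *
w=load('wrist3');print(proj(w,[[555.5,-57,70],[574,-60.7,70],[573.9,-62.9,94]]))
for p in((112,276),(423,277)):print(onz(w,*p,70).round(1))
for p in((85,203),(452,203)):print(onz(w,*p,75).round(1))
```

```text
[[268.04600453 279.04232956]
 [267.71691831 246.66931098]
 [271.46719465 264.26121233]]
[574.   27.6  70. ]
[ 538.9 -141.1   70. ]
[617.4  25.7  75. ]
[ 579.8 -158.    75. ]
```

View pics/t3z.png

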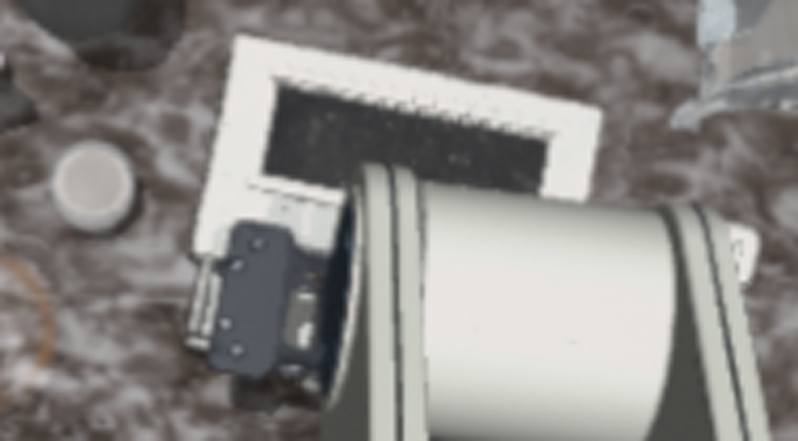

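```bash
python3 -m creep '[{"tx":2,"ty":0,"tz":0,"rx":0,"ry":0,"rz":0,"fingers":255},{"tx":2,"ty":0,"tz":-12,"rx":0,"ry":0,"rz":0,"fingers":255},{"tx":2,"ty":0,"tz":-24,"rx":0,"ry":0,"rz":0,"fingers":255},{"tx":2,"ty":0,"tz":-36,"rx":0,"ry":0,"rz":0,"fingers":255},{"tx":2,"ty":0,"tz":-46,"rx":0,"ry":0,"rz":0,"fingers":255},{"tx":2,"ty":0,"tz":-46,"rx":0,"ry":0,"rz":0,"fingers":255}]'
python3 -c "
from h import *
w=snap('wrist','wrist4');status()"
```

```text
t: 3.25
ee_pos: [574.5, -62.1, 53.4]
orientation: [-0.21, -2.115, 2.115]
ft_force: [-0.5, -0.4, 0.6]
width: 0.5
t 3.3 tcp [575.  -62.2  54.1] F [-0.63 -0.3   0.01] w 0.4 q [-0.13  0.61  1.82  0.    0.71  1.64]
turn [-1.7000e-03  2.0000e-04 -3.1364e+00]
turn [-0.0002 -0.0011  0.0052]
```

View pics/wrist4.png

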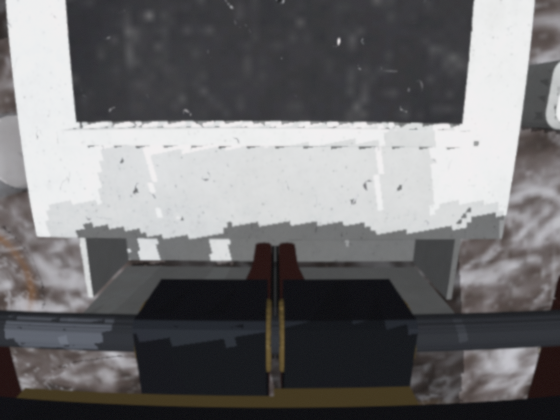

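```bash
python3 -m creep '[{"tx":-3,"ty":0.6,"tz":0,"rx":0,"ry":0,"rz":0,"fingers":255},{"tx":-6,"ty":1.2,"tz":0,"rx":0,"ry":0,"rz":0,"fingers":255},{"tx":-9,"ty":1.8,"tz":0,"rx":0,"ry":0,"rz":0,"fingers":255},{"tx":-12,"ty":2.4,"tz":0,"rx":0,"ry":0,"rz":0,"fingers":255},{"tx":-15,"ty":3,"tz":0,"rx":0,"ry":0,"rz":0,"fingers":255},{"tx":-18,"ty":3.6,"tz":0,"rx":0,"ry":0,"rz":0,"fingers":255},{"tx":-21,"ty":4.2,"tz":0,"rx":0,"ry":0,"rz":0,"fingers":255},{"tx":-24,"ty":4.8,"tz":0,"rx":0,"ry":0,"rz":0,"fingers":255},{"tx":-27,"ty":5.4,"tz":0,"rx":0,"ry":0,"rz":0,"fingers":255},{"tx":-30,"ty":6,"tz":0,"rx":0,"ry":0,"rz":0,"fingers":255}]'
python3 -c "
from h import *
w=snap('wrist','wrist5');status()"
```

```text
t: 4.55
ee_pos: [545.1, -56.2, 54.7]
orientation: [-0.212, -2.116, 2.116]
ft_force: [-0.1, 0.6, 0.5]
width: 0.5
t 4.6 tcp [544.6 -56.1  54.6] F [-0.68  0.36  0.46] w 0.5 q [-0.12  0.58  1.89  0.    0.67  1.65]
turn [-1.1000e-03  2.0000e-04 -3.1364e+00]
turn [-0.0001 -0.0007  0.0052]
```

View pics/wrist5.png

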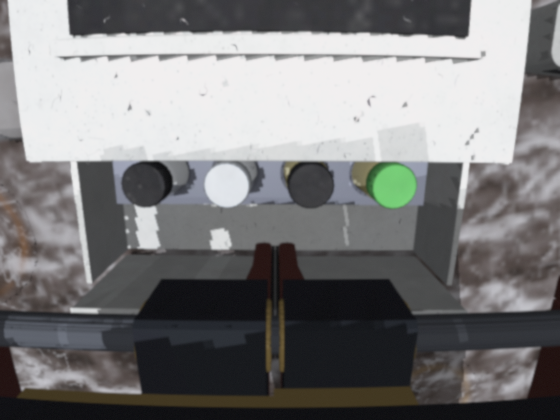

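The drawer is following, and the caps now show. Green is the rightmost, at (391,186), with a tan body behind it. I'll draw out the rest slowly.

```bash
python3 -m creep '[{"tx":-1.5,"ty":0.3,"tz":0,"rx":0,"ry":0,"rz":0,"fingers":255},{"tx":-3,"ty":0.6,"tz":0,"rx":0,"ry":0,"rz":0,"fingers":255},{"tx":-4.5,"ty":0.9,"tz":0,"rx":0,"ry":0,"rz":0,"fingers":255},{"tx":-6,"ty":1.2,"tz":0,"rx":0,"ry":0,"rz":0,"fingers":255},{"tx":-6,"ty":1.2,"tz":0,"rx":0,"ry":0,"rz":0,"fingers":255}]'
python3 -c "
from h import *
w=snap('wrist','wrist6');status()
g=w['pixels'];h=cv2.cvtColor(g,cv2.COLOR_BGR2HSV);m=cv2.inRange(h,(45,120,80),(75,255,255));n,l,s,c=cv2.connectedComponentsWithStats(m);i=1+s[1:,4].argmax();print(s[i],c[i]);P=onz(w,*c[i],64);print(P.round(1))
"
```

```text
t: 5.22
ee_pos: [539.1, -55.0, 54.7]
orientation: [-0.212, -2.116, 2.116]
ft_force: [-1.0, -0.7, -0.4]
width: 0.4
t 5.28 tcp [539.1 -55.   54.7] F [ 0.5   0.56 -0.27] w 0.4 q [-0.12  0.57  1.91 -0.    0.66  1.65]
turn [-5.0000e-04  0.0000e+00 -3.1364e+00]
turn [-0.     -0.0003  0.0052]Traceback (most recent call last):
  File "<string>", line 4, in <module>
    g=w['pixels'];h=cv2.cvtColor(g,cv2.COLOR_BGR2HSV);m=cv2.inRange(h,(45,120,80),(75,255,255));n,l,s,c=cv2.connectedComponentsWithStats(m);i=1+s[1:,4].argmax();print(s[i],c[i]);P=onz(w,*c[i],64);print(P.round(1))
                                                                                                                                                ~~~~~~~~~~~~~~^^
ValueError: attempt to get argmax of an empty sequence
```

```bash
python3 -m creep '[{"tx":-0.7,"ty":0.1,"tz":0,"rx":0,"ry":0,"rz":0,"fingers":255},{"tx":-1.4,"ty":0.3,"tz":0,"rx":0,"ry":0,"rz":0,"fingers":255},{"tx":-2.1,"ty":0.4,"tz":0,"rx":0,"ry":0,"rz":0,"fingers":255},{"tx":-2.1,"ty":0.4,"tz":0,"rx":0,"ry":0,"rz":0,"fingers":255}]'
cat >> h.py <<'E'
def green(w,z=64):
    h=cv2.cvtColor(w['pixels'],cv2.COLOR_BGR2HSV);m=cv2.inRange(h,(40,90,40),(80,255,255));n,l,s,c=cv2.connectedComponentsWithStats(m)
    if n<2: print('no green');return
    i=1+s[1:,4].argmax();P=onz(w,*c[i],z);print('green',s[i],c[i].round(1),P.round(1));return P
E
python3 -c "
from h import *
w=snap('wrist','wrist7');status();green(load('wrist6'));green(w)
"
```

```text
t: 5.78
ee_pos: [538.4, -54.9, 54.8]
orientation: [-0.215, -2.117, 2.117]
ft_force: [5.1, -1.9, -4.1]
width: 0.4
t 5.83 tcp [538.5 -54.9  54.8] F [ 4.78 -1.91 -5.18] w 0.5 q [-0.12  0.57  1.91 -0.    0.66  1.65]
turn [ 4.1000e-03 -6.0000e-04 -3.1364e+00]
turn [0.0004 0.0026 0.0051]
green [ 366  161   50   48 1794] [390.7 184.2] [ 571.9 -110.5   64. ]
green [ 366  160   50   48 1796] [390.4 183.7] [ 571.4 -110.4   64. ]
```

View pics/wrist7.png

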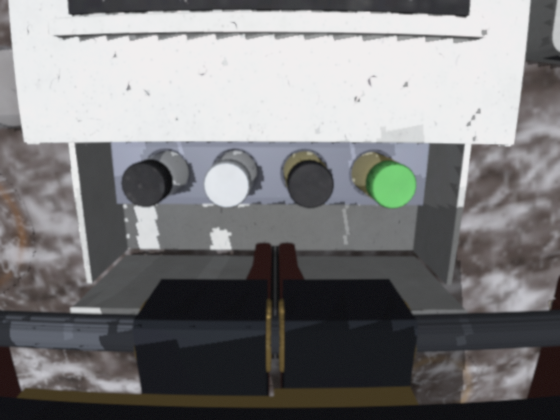

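Contact force has built up at the end stop and the box-frame geometry agrees, so the drawer is fully open. I'll ease off the panel and rise straight up.

```bash
python3 -m creep '[{"tx":3,"ty":-0.6,"tz":0,"rx":0,"ry":0,"rz":0,"fingers":255},{"tx":5.5,"ty":-1,"tz":0,"rx":0,"ry":0,"rz":0,"fingers":255},{"tx":5.5,"ty":-1,"tz":0,"rx":0,"ry":0,"rz":0,"fingers":255},{"tx":5.5,"ty":-1,"tz":15,"rx":0,"ry":0,"rz":0,"fingers":255},{"tx":5.5,"ty":-1,"tz":30,"rx":0,"ry":0,"rz":0,"fingers":255},{"tx":5.5,"ty":-1,"tz":48,"rx":0,"ry":0,"rz":0,"fingers":255},{"tx":5.5,"ty":-1,"tz":53,"rx":0,"ry":0,"rz":0,"fingers":255},{"tx":5.5,"ty":-1,"tz":53,"rx":0,"ry":0,"rz":0,"fingers":255}]'
python3 -c "
from h import *
w=snap('wrist','wrist8');status();green(w)
t=snap('top','top8');green(t);s=snap('scene','scene8');green(s)
for p in((85,274),(440,277)):print(onz(w,*p,70).round(1))
"
```

```text
t: 6.82
ee_pos: [543.0, -55.7, 108.4]
orientation: [-0.214, -2.117, 2.117]
ft_force: [0.1, 0.6, 0.4]
width: 0.2
t 6.88 tcp [542.7 -55.6 107.8] F [ 0.22  0.89 -0.49] w 0.7 q [-0.12  0.48  1.88  0.    0.77  1.65]
turn [ 5.0000e-04 -1.0000e-04 -3.1363e+00]
turn [0.     0.0003 0.0053]
green [344 157  35  35 947] [361. 174.] [ 571.3 -110.7   64. ]
no green
green [384  93   6   6  27] [386.1  95.8] [ 797.2 -651.2   64. ]
[546.4  56.3  70. ]
[ 503.3 -147.1   70. ]
```

View pics/wrist8.png

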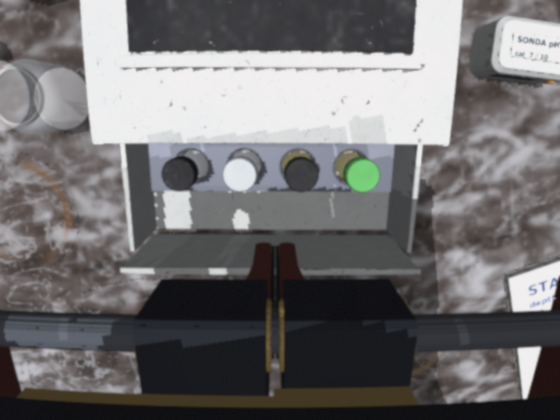

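The drawer is fully open and still there; the green cap is at (361,174) in the image, which is (571,-111) mm. I'll move over it high, then come down to 20 mm above.

```bash
python3 -c "
from h import *
w=load('wrist8')
L=onz(w,121,270.5,70);R=onz(w,419,271.5,70);print(((L+R)/2).round(1),np.linalg.norm(L-R))"
python3 -m creep '[{"tx":7,"ty":-14,"tz":0,"rx":0,"ry":0,"rz":0,"fingers":255},{"tx":14,"ty":-28,"tz":0,"rx":0,"ry":0,"rz":0,"fingers":255},{"tx":21,"ty":-42,"tz":0,"rx":0,"ry":0,"rz":0,"fingers":255},{"tx":28,"ty":-55,"tz":0,"rx":0,"ry":0,"rz":0,"fingers":255},{"tx":28,"ty":-55,"tz":-6,"rx":0,"ry":0,"rz":0,"fingers":255},{"tx":28,"ty":-55,"tz":-12,"rx":0,"ry":0,"rz":0,"fingers":255},{"tx":28,"ty":-55,"tz":-16,"rx":0,"ry":0,"rz":0,"fingers":255},{"tx":28,"ty":-55,"tz":-16,"rx":0,"ry":0,"rz":0,"fingers":255}]'
python3 -c "
from h import *
w=snap('wrist','wrist9');status();green(w)
s=snap('scene','scene9')
cv2.imwrite('pics/s9z.png',cv2.resize(s['pixels'][120:245,230:400],None,fx=4.2,fy=4.2,interpolation=cv2.INTER_CUBIC))
"
```

```text
[527.  -50.5  70. ] 172.63604313666818
t: 7.98
ee_pos: [570.2, -110.1, 91.1]
orientation: [-0.211, -2.116, 2.116]
ft_force: [0.2, 0.4, 0.2]
width: 0.3
t 8.03 tcp [ 570.5 -110.3   91.5] F [ 0.41 -0.25  0.31] w 0.3 q [-0.21  0.55  1.81  0.    0.78  1.56]
turn [-7.0000e-04  2.0000e-04 -3.1369e+00]
turn [-0.0001 -0.0005  0.0047]
green [260 229  32  37 424] [275.5 239.2] [ 576.7 -112.8   64. ]
```

View pics/wrist9.png

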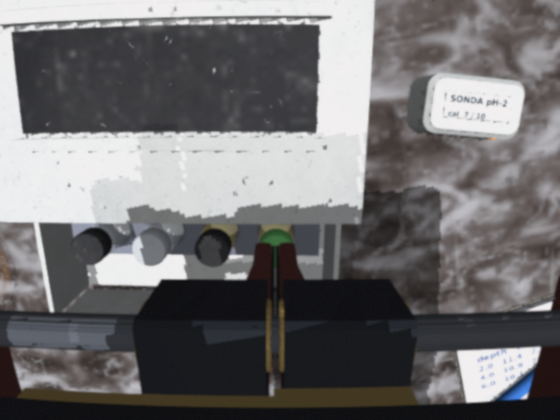

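View pics/s9z.png

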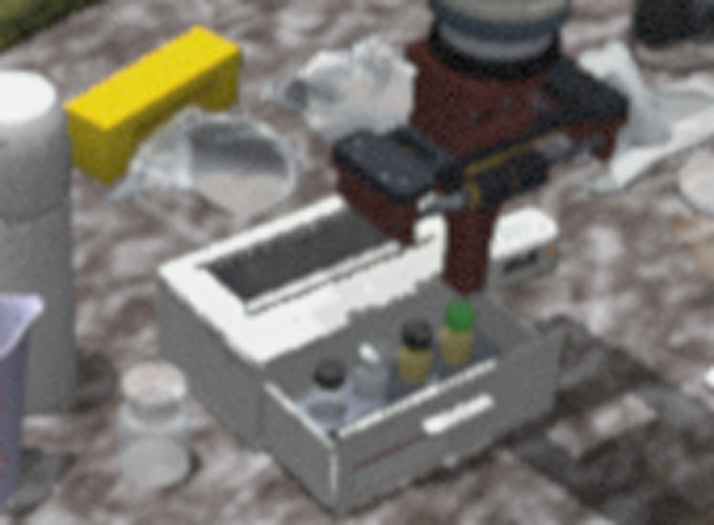

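```bash
python3 -c "
from h import *
w=load('wrist9');print(onz(w,275.5,248,64).round(1))
h=cv2.cvtColor(w['pixels'],cv2.COLOR_BGR2GRAY)
m=(h[225:270,60:240]<55).astype('uint8');n,l,s,c=cv2.connectedComponentsWithStats(m)
for i in range(1,n):
  if s[i,4]>200: print(s[i],c[i]+[60,225],onz(w,*(c[i]+[60,225]),64).round(1))"
```

```text
[ 571.9 -111.8   64. ]
[ 21   3  31  30 362] [100.12707182 238.51381215] [595.4 -21.   64. ]
[134   4  38  34 578] [214.88235294 242.66089965] [581.1 -81.1  64. ]
```

```bash
for i in 1; do :; done; python3 -m creep '[{"tx":0.5,"ty":-0.7,"tz":0,"rx":0,"ry":0,"rz":0,"fingers":255},{"tx":0.5,"ty":-0.7,"tz":0,"rx":0,"ry":0,"rz":0,"fingers":255},{"tx":0.5,"ty":-0.7,"tz":0,"rx":0,"ry":0,"rz":0,"fingers":255},{"tx":0.5,"ty":-0.7,"tz":0,"rx":0,"ry":0,"rz":0,"fingers":255},{"tx":0.5,"ty":-0.7,"tz":0,"rx":0,"ry":0,"rz":0,"fingers":255},{"tx":0.5,"ty":-0.7,"tz":0,"rx":0,"ry":0,"rz":0,"fingers":255},{"tx":0.5,"ty":-0.7,"tz":0,"rx":0,"ry":0,"rz":0,"fingers":255},{"tx":0.5,"ty":-0.7,"tz":0,"rx":0,"ry":0,"rz":0,"fingers":255},{"tx":0.5,"ty":-0.7,"tz":0,"rx":0,"ry":0,"rz":0,"fingers":255},{"tx":0.5,"ty":-0.7,"tz":0,"rx":0,"ry":0,"rz":0,"fingers":255}]'
```

```text
t: 9.32
ee_pos: [571.2, -111.3, 91.7]
orientation: [-0.213, -2.116, 2.116]
ft_force: [-0.1, -0.2, 0.0]
width: 0.4
```

Centred within about 1 mm at roughly 20 mm above the cap. I'll keep holding.

```bash
python3 -m creep '[{"tx":0,"ty":0,"tz":0,"rx":0,"ry":0,"rz":0,"fingers":255},{"tx":0,"ty":0,"tz":0,"rx":0,"ry":0,"rz":0,"fingers":255},{"tx":0,"ty":0,"tz":0,"rx":0,"ry":0,"rz":0,"fingers":255},{"tx":0,"ty":0,"tz":0,"rx":0,"ry":0,"rz":0,"fingers":255},{"tx":0,"ty":0,"tz":0,"rx":0,"ry":0,"rz":0,"fingers":255},{"tx":0,"ty":0,"tz":0,"rx":0,"ry":0,"rz":0,"fingers":255},{"tx":0,"ty":0,"tz":0,"rx":0,"ry":0,"rz":0,"fingers":255},{"tx":0,"ty":0,"tz":0,"rx":0,"ry":0,"rz":0,"fingers":255},{"tx":0,"ty":0,"tz":0,"rx":0,"ry":0,"rz":0,"fingers":255},{"tx":0,"ty":0,"tz":0,"rx":0,"ry":0,"rz":0,"fingers":255}]'
python3 -m creep '[{"tx":0,"ty":0,"tz":0,"rx":0,"ry":0,"rz":0,"fingers":255},{"tx":0,"ty":0,"tz":0,"rx":0,"ry":0,"rz":0,"fingers":255},{"tx":0,"ty":0,"tz":0,"rx":0,"ry":0,"rz":0,"fingers":255},{"tx":0,"ty":0,"tz":0,"rx":0,"ry":0,"rz":0,"fingers":255},{"tx":0,"ty":0,"tz":0,"rx":0,"ry":0,"rz":0,"fingers":255},{"tx":0,"ty":0,"tz":0,"rx":0,"ry":0,"rz":0,"fingers":255},{"tx":0,"ty":0,"tz":0,"rx":0,"ry":0,"rz":0,"fingers":255},{"tx":0,"ty":0,"tz":0,"rx":0,"ry":0,"rz":0,"fingers":255},{"tx":0,"ty":0,"tz":0,"rx":0,"ry":0,"rz":0,"fingers":255},{"tx":0,"ty":0,"tz":0,"rx":0,"ry":0,"rz":0,"fingers":255}]'
python3 -c "
from h import *
snap('scene','scene10');status()"
```

```text
t: 10.58
ee_pos: [571.2, -111.3, 91.7]
orientation: [-0.213, -2.116, 2.116]
ft_force: [-0.2, 0.6, 0.0]
width: 0.4
t: 11.82
ee_pos: [571.2, -111.3, 91.7]
orientation: [-0.213, -2.116, 2.116]
ft_force: [-0.5, 0.7, -0.3]
width: 0.8
t 11.88 tcp [ 571.2 -111.3   91.7] F [-0.25  0.25  0.28] w 0.7 q [-0.21  0.55  1.81  0.    0.78  1.56]
turn [-1.0000e-04  1.0000e-04 -3.1364e+00]
turn [-0.     -0.      0.0052]
```

```bash
python3 -m creep '[{"tx":0,"ty":0,"tz":16,"rx":0,"ry":0,"rz":0,"fingers":255},{"tx":-18,"ty":16,"tz":20,"rx":0,"ry":0,"rz":0,"fingers":255},{"tx":-38,"ty":34,"tz":20,"rx":0,"ry":0,"rz":0,"fingers":255},{"tx":-58,"ty":52,"tz":20,"rx":0,"ry":0,"rz":0,"fingers":255},{"tx":-76,"ty":67,"tz":20,"rx":0,"ry":0,"rz":0,"fingers":255},{"tx":-76,"ty":67,"tz":20,"rx":0,"ry":0,"rz":0,"fingers":255},{"tx":-76,"ty":67,"tz":5,"rx":0,"ry":0,"rz":0,"fingers":255},{"tx":-76,"ty":67,"tz":-12,"rx":0,"ry":0,"rz":0,"fingers":255},{"tx":-76,"ty":67,"tz":-28,"rx":0,"ry":0,"rz":0,"fingers":255},{"tx":-76,"ty":67,"tz":-28,"rx":0,"ry":0,"rz":0,"fingers":255}]'
python3 -c "
from h import *
w=snap('wrist','wrist11');status();green(w)
s=snap('scene','scene11')
cv2.imwrite('pics/s11z.png',cv2.resize(s['pixels'][120:245,230:400],None,fx=4.2,fy=4.2,interpolation=cv2.INTER_CUBIC))
"
```

```text
t: 13.12
ee_pos: [494.0, -44.4, 61.6]
orientation: [-0.209, -2.114, 2.114]
ft_force: [-0.1, 0.1, 0.4]
width: 0.9
t 13.18 tcp [494.6 -44.4  62.5] F [ 0.17 -0.03 -0.04] w 0.2 q [-0.11  0.51  2.   -0.    0.63  1.66]
turn [-3.8000e-03  4.0000e-04 -3.1361e+00]
turn [-0.0003 -0.0024  0.0054]
green [ 372   46   51   49 1948] [396.9  70.6] [ 570.3 -110.3   64. ]
```

View pics/wrist11.png

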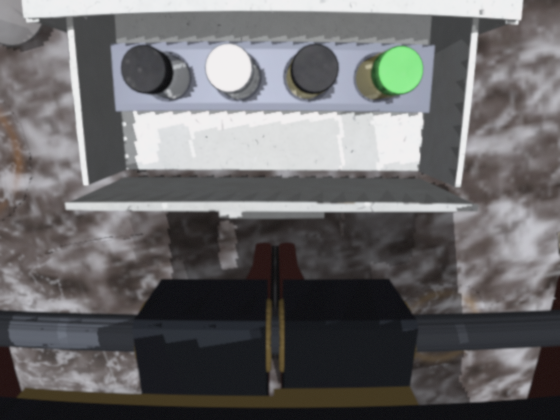

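View pics/s11z.png

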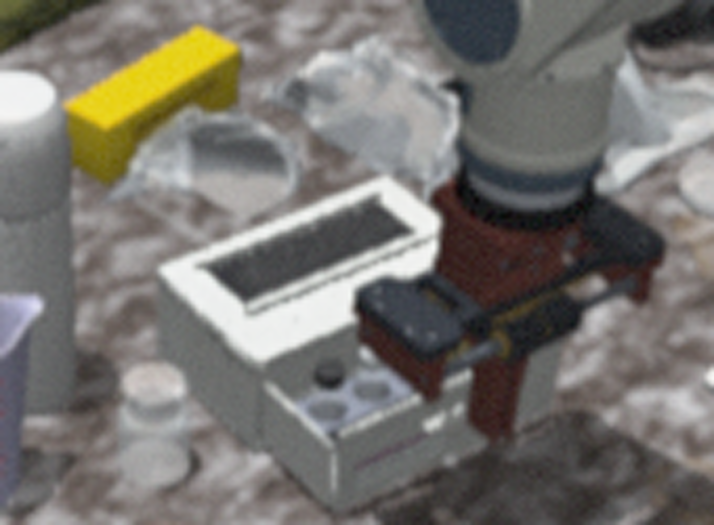

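```bash
python3 -m creep '[{"tx":6,"ty":-1.2,"tz":0,"rx":0,"ry":0,"rz":0.005,"fingers":255},{"tx":12,"ty":-2.4,"tz":0,"rx":0,"ry":0,"rz":0.005,"fingers":255},{"tx":16,"ty":-3.2,"tz":0,"rx":0,"ry":0,"rz":0.005,"fingers":255},{"tx":20,"ty":-4,"tz":0,"rx":0,"ry":0,"rz":0.005,"fingers":255},{"tx":24,"ty":-4.8,"tz":0,"rx":0,"ry":0,"rz":0.005,"fingers":255},{"tx":28,"ty":-5.6,"tz":0,"rx":0,"ry":0,"rz":0.005,"fingers":255},{"tx":32,"ty":-6.4,"tz":0,"rx":0,"ry":0,"rz":0.005,"fingers":255},{"tx":36,"ty":-7.2,"tz":0,"rx":0,"ry":0,"rz":0.005,"fingers":255},{"tx":40,"ty":-8,"tz":0,"rx":0,"ry":0,"rz":0.005,"fingers":255},{"tx":44,"ty":-8.8,"tz":0,"rx":0,"ry":0,"rz":0.005,"fingers":255}]'
python3 -c "
from h import *
w=snap('wrist','wrist12');status();green(w)
"
```

```text
t: 14.48
ee_pos: [539.4, -53.2, 63.6]
orientation: [-0.207, -2.119, 2.119]
ft_force: [-1.0, -0.8, 0.3]
width: 0.7
t 14.53 tcp [540.1 -53.3  63.7] F [1.32 0.02 0.34] w 0.3 q [-0.12  0.56  1.9   0.    0.68  1.65]
turn [ 1.3000e-03 -1.0000e-04 -3.1413e+00]
turn [0.0001 0.0008 0.0003]
no green
```

View pics/wrist12.png

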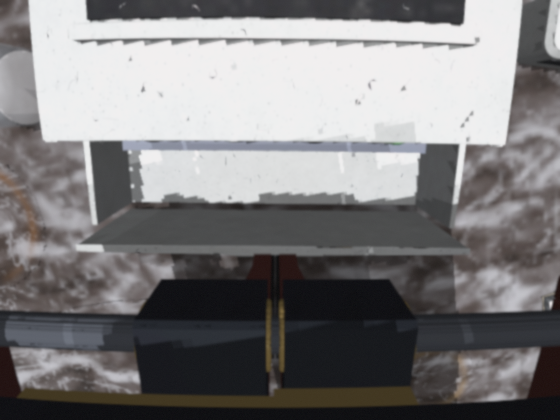

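The drawer is sliding in smoothly with its panel square to the box, so I'll carry on.

```bash
python3 -m creep '[{"tx":5,"ty":-1,"tz":0,"rx":0,"ry":0,"rz":0,"fingers":255},{"tx":10,"ty":-2,"tz":0,"rx":0,"ry":0,"rz":0,"fingers":255},{"tx":15,"ty":-3,"tz":0,"rx":0,"ry":0,"rz":0,"fingers":255},{"tx":20,"ty":-4,"tz":0,"rx":0,"ry":0,"rz":0,"fingers":255},{"tx":25,"ty":-5,"tz":0,"rx":0,"ry":0,"rz":0,"fingers":255},{"tx":30,"ty":-6,"tz":0,"rx":0,"ry":0,"rz":0,"fingers":255},{"tx":34,"ty":-6.8,"tz":0,"rx":0,"ry":0,"rz":0,"fingers":255},{"tx":38,"ty":-7.6,"tz":0,"rx":0,"ry":0,"rz":0,"fingers":255},{"tx":42,"ty":-8.4,"tz":0,"rx":0,"ry":0,"rz":0,"fingers":255},{"tx":45,"ty":-9,"tz":0,"rx":0,"ry":0,"rz":0,"fingers":255}]'
python3 -m creep '[{"tx":0.7,"ty":-0.1,"tz":0,"rx":0,"ry":0,"rz":0,"fingers":255},{"tx":1.4,"ty":-0.3,"tz":0,"rx":0,"ry":0,"rz":0,"fingers":255},{"tx":2.1,"ty":-0.4,"tz":0,"rx":0,"ry":0,"rz":0,"fingers":255},{"tx":2.8,"ty":-0.6,"tz":0,"rx":0,"ry":0,"rz":0,"fingers":255}]'
python3 -c "
from h import *
w=snap('wrist','wrist13');status()
"
```

```text
t: 15.78
ee_pos: [584.5, -62.2, 63.7]
orientation: [-0.208, -2.119, 2.119]
ft_force: [-1.3, -0.3, -0.7]
width: 0.4
t: 16.27
ee_pos: [586.8, -62.6, 63.7]
orientation: [-0.207, -2.119, 2.118]
ft_force: [-2.5, 1.9, 1.3]
width: 0.7
t 16.32 tcp [586.7 -62.6  63.6] F [-0.78 -0.01  2.18] w 0.4 q [-0.13  0.61  1.8   0.    0.74  1.64]
turn [-1.2000e-03  3.0000e-04 -3.1414e+00]
turn [-0.0002 -0.0007  0.0002]
```

View pics/wrist13.png

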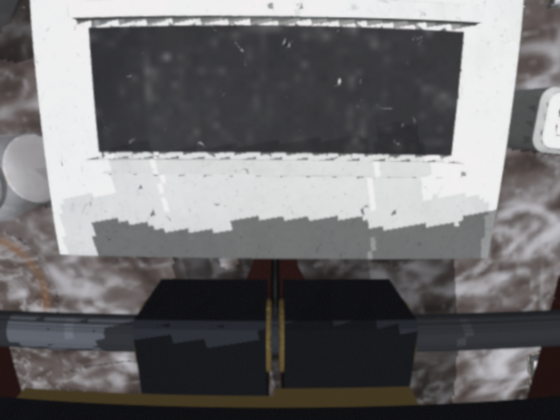

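```bash
python3 -m creep '[{"tx":0.7,"ty":-0.1,"tz":0,"rx":0,"ry":0,"rz":0,"fingers":255},{"tx":1.4,"ty":-0.3,"tz":0,"rx":0,"ry":0,"rz":0,"fingers":255},{"tx":1.4,"ty":-0.3,"tz":0,"rx":0,"ry":0,"rz":0,"fingers":255},{"tx":1.4,"ty":-0.3,"tz":0,"rx":0,"ry":0,"rz":0,"fingers":255}]'
python3 -c "
from h import *
status()
"
```

```text
t: 16.82
ee_pos: [586.9, -62.7, 63.6]
orientation: [-0.204, -2.118, 2.117]
ft_force: [-6.5, 3.0, 5.2]
width: 0.1
t 16.82 tcp [586.9 -62.7  63.6] F [-6.52  3.02  5.15] w 0.1 q [-0.13  0.61  1.79  0.    0.74  1.64]
turn [-5.0000e-03  1.0000e-03 -3.1414e+00]
turn [-0.0006 -0.0032  0.0002]
```

It stalls at 6.5 N, about 2 mm short of my estimate. I'll back off and check from the scene and wrist cameras whether the panel is flush.

```bash
python3 -m creep '[{"tx":-4,"ty":0.8,"tz":0,"rx":0,"ry":0,"rz":0,"fingers":255},{"tx":-12,"ty":2.4,"tz":0,"rx":0,"ry":0,"rz":0,"fingers":255},{"tx":-24,"ty":4.8,"tz":0,"rx":0,"ry":0,"rz":0,"fingers":255},{"tx":-36,"ty":7.2,"tz":15,"rx":0,"ry":0,"rz":0,"fingers":255},{"tx":-48,"ty":9.6,"tz":40,"rx":0,"ry":0,"rz":0,"fingers":255},{"tx":-60,"ty":12,"tz":70,"rx":0,"ry":0,"rz":0,"fingers":255},{"tx":-75,"ty":15,"tz":100,"rx":0,"ry":0,"rz":0,"fingers":255},{"tx":-90,"ty":18,"tz":130,"rx":0,"ry":0,"rz":0,"fingers":255},{"tx":-95,"ty":20,"tz":140,"rx":0,"ry":0,"rz":0,"fingers":255},{"tx":-95,"ty":20,"tz":140,"rx":0,"ry":0,"rz":0,"fingers":255}]'
python3 -c "
from h import *
w=snap('wrist','wrist14');status()
s=snap('scene','scene14')
cv2.imwrite('pics/w14z.png',cv2.resize(w['pixels'][0:130,110:390],None,fx=2.8,fy=2.8,interpolation=cv2.INTER_CUBIC))
cv2.imwrite('pics/s14z.png',cv2.resize(s['pixels'][120:245,190:370],None,fx=4.2,fy=4.2,interpolation=cv2.INTER_CUBIC))
"
```

```text
t: 18.08
ee_pos: [493.5, -42.9, 203.9]
orientation: [-0.209, -2.12, 2.12]
ft_force: [-1.0, 0.4, -0.6]
width: 0.4
t 18.12 tcp [493.4 -43.  203.2] F [-0.11 -0.59  0.5 ] w 0.5 q [-0.11  0.27  1.94 -0.    0.94  1.65]
turn [ 2.0000e-04 -0.0000e+00 -3.1415e+00]
turn [0.     0.0002 0.0001]
```

View pics/w14z.png

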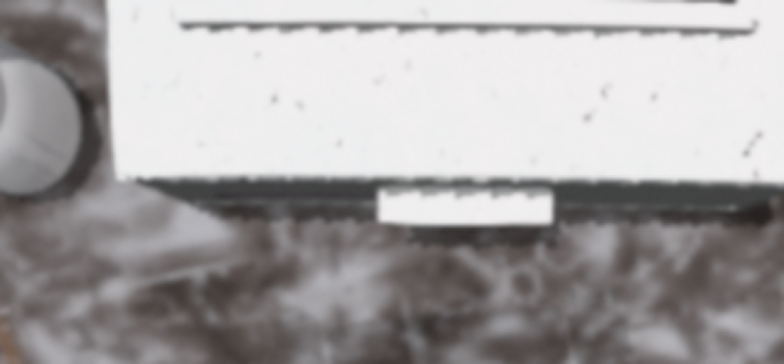

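View pics/s14z.png

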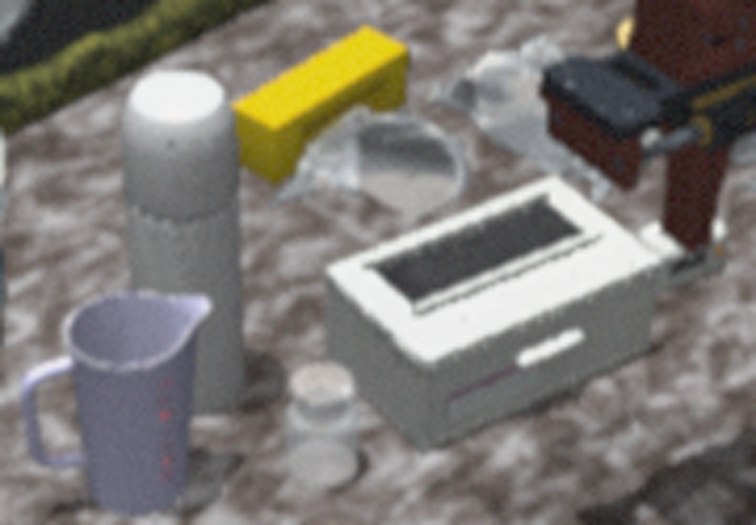

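```bash
python3 -c "
from h import *
w=load('wrist14')
a=onz(w,276,221/2.8,49);b=onz(w,276,181/2.8,75);u=np.array([.98,-.2,0]);print(a,b,(b-a)@u)
g=w['pixels'][55:90,[250,276,300]].mean(2).astype(int);print(g[:,0],g[:,1],g[:,2])
w=load('wrist2');a=onz(w,253,109.5,49);b=onz(w,253,97.5,70);print('ref lip (ajar) from panel mid, expect 11.5:',(b-a)@u)
"
```

```text
[589.48843077 -63.98188807  49.        ] [597.14548786 -65.39351256  75.        ] 7.786240845424158
[238 238 239 238 237 237 232 208 154 110  95 114 139 154 179 218 234 238
 239 238 239 239 238 225 177 115  86  86  89  90  94  97 103 111 118] [239 239 239 239 239 238 232 209 160 113  94 111 136 153 179 218 234 238
 239 239 239 239 238 235 216 144  73  53  50  49  51  61  82 107 123] [234 229 226 229 234 237 235 222 181 127  92  99 128 148 164 192 224 236
 239 239 238 237 237 231 199 130  73  56  55  56  57  63  77  92  96]
ref lip (ajar) from panel mid, expect 11.5: 9.820663385012232
```

The panel is flush: no panel edge shows beyond the casing, and the lip stands out 8 to 10 mm as it should. Last, I'll check the bystanders against the first pictures.

```bash
python3 -c "
from h import *
t=snap('top','top15');a=load('top0')['pixels'].astype(int);b=t['pixels'].astype(int);s=load('scene14')['pixels'].astype(int);s0=load('scene0')['pixels'].astype(int)
for n,(x0,y0,x1,y1) in dict(pot=(278,186,304,212),ph=(420,202,452,226),therm=(270,110,308,166),jug=(217,143,272,184)).items(): print('top',n,abs(a-b)[y0:y1,x0:x1].mean().round(2))
for n,(x0,y0,x1,y1) in dict(pot=(255,203,278,240),therm=(218,135,249,220),jug=(192,188,242,243)).items(): print('scene',n,abs(s-s0)[y0:y1,x0:x1].mean().round(2))
cv2.imwrite('pics/t15z.png',cv2.resize(t['pixels'][100:260,210:460],None,fx=3,fy=3,interpolation=cv2.INTER_CUBIC));status()"
```

```text
top pot 1.1
top ph 1.09
top therm 0.96
top jug 1.01
scene pot 10.15
scene therm 8.67
scene jug 8.74
t 18.23 tcp [493.2 -43.  202.6] F [-0.59  0.47 -0.52] w 0.5 q [-0.11  0.27  1.93 -0.    0.94  1.65]
turn [-2.3000e-03  2.0000e-04 -3.1414e+00]
turn [-0.0001 -0.0015  0.0002]
```

View pics/t15z.png

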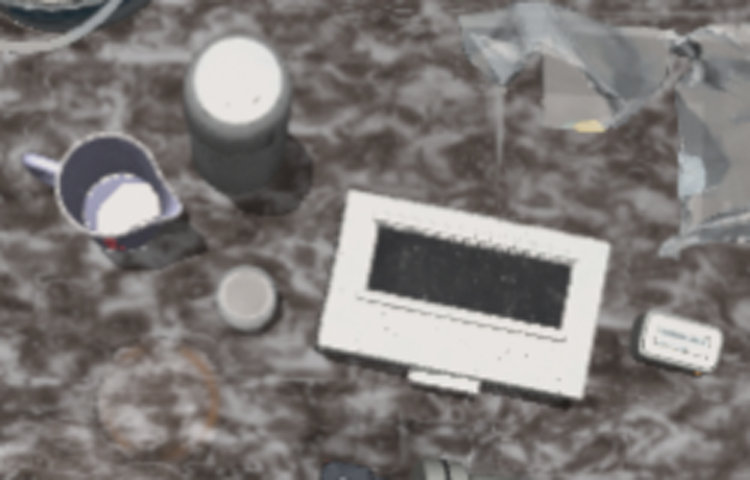

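The top view shows the box shut and all four bystanders unmoved; the differences there are only noise. The arm is clear and still, so I'll hand in.

```bash
python3 -c "
from workcell import ctrl
print(ctrl.close_job())"
```

```text
the job is handed in; nothing more can be done
None
```

The job is done and handed in at about 18 s: I opened the drawer fully, pointed at the green-capped vial, and pushed the drawer shut again.

- **Opening:** I put the closed fingertips down behind the drawer panel and drew it gently to its end stop. The wrist force was about 5–7 N there, and the panel had moved 30 mm in the picture, as expected.
- **Pointing:** Green was in the rightmost well. I held the fingertips about 20 mm above its cap, centred to within about 1–2 mm, for about 3.8 s.
- **Closing:** I pushed the panel above its lip until it stalled at about 7–9 N, then withdrew upwards, clear of everything.

**Last checks:**
- **Drawer:** The pictures show the panel flush with the casing.
- **Bystanders:** In the top view, all four match the first picture to within noise. Picture differences in the scene view were larger (about 9–10 grey levels). I put that down to that camera's noise but did not test it.
- **Contact:** Outside those two pushes, force readings stayed at noise level. I saw no sign of a vial being touched.

**What disagreed:** The closing push stalled about 2 mm before the position I had estimated. Also, the lip measured 7.8 mm proud of the casing instead of 10 mm. The same lip measurement on the open drawer also read about 2 mm low, so I took both as calibration and finger-width error, not a gap.

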